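# Clamp the steel column tube in the bench tube vise

## Task

The steel tube lying in the V of the bench tube vise is not yet home: slide it along the V until its end rests against the stop plate, pushing gently. Then turn the vise's T-handle clockwise until the resistance has clearly risen and the tube is firmly clamped, without overtightening. Let go, and do not push about or knock over the bottles, the flask, the stopper or the spanner.

Things in the scene. Friction and masses are not known exactly. Their poses are not given: they have to be found in the camera images.
- vise: Teal tube vise bolted to the bench, base 150 x 170 x 16 mm. Origin: centre of the base's underside, on the screw's axis; z up, x across the tube, y along it (stop plate at the -y end). On the base a V saddle for the tube, over its middle a yoke that carries a T-handle on top and a pressure shoe underneath
- saddle_mid (a point): Point on the axis of the tube as it lies in the steel V saddle, below the screw, 56 mm above the bench; axes as the vise's. The saddle runs from y = -57 to +75 mm, its upper edges are 59 mm above the bench. The rubber-faced shoe (30 x 36 mm) above it goes straight down as the T-handle turns; its height varies and is not measured: 4 to 8.5 mm above the tube with the handle at 0
- yoke_top (a point): Middle of the top of the yoke's crossbeam, 126 mm above the bench, on the screw's axis; axes as the vise's. The beam is 110 mm along x, 40 mm along y; it stands on two posts at x = +-46 mm, 36 mm wide along y. A boss of 36 mm diameter on it rises to 134 mm above the bench
- handle (a joint): Turn of the T-handle, rad, growing clockwise from above, lowering the shoe 3.8 mm per rad (starts 0 to 0.4; at 0 the bar lies along the vise's y). Free turning takes 0.16 N m of friction; once the shoe meets the tube the moment climbs 0.75 N m per rad. Firmly clamped: 0.25 to 0.4 N m; overtight: 0.5. Let go, it may spring back a little, then holds by friction
- stop: Steel stop plate across the -y end of the V saddle, 50 mm wide, 10 mm thick, upper edge 76 mm above the bench. Origin on the bench plane below the face that the tube must meet; axes as the vise's
- stop_face (a point): Point on the stop plate's inner face (facing +y of the vise) on the axis of the tube when it lies in the V, 56 mm above the bench; axes as the vise's
- tube: Plain steel tube, 22 mm outside diameter, 190 mm long, about 0.28 kg, loose in the V saddle. Origin: on its axis, midway along; y along its axis, about the same as the vise's y. It starts 12 to 30 mm short of the stop plate. Its +y end sticks out beyond the saddle (and 130 mm beyond the screw's axis once home), free to be gripped from above; its axis is 56 mm above the bench
- tube_end (a point): Centre of the tube's -y end, the one that must meet the stop plate; axes as the tube's
- bar_mid (a point): Middle of the T-handle's bar, on the screw's axis, 172 mm above the bench; square bar 12 x 12 mm, with its ball ends (19 mm) 105 mm overall, along this point's y; z up. It turns but does not rise or fall. Below it a stem of 18 mm diameter goes down to the yoke's boss, 32 mm below the bar's underside
- amber_bottle: Small amber bottle, 52 mm wide, 95 mm tall, bystander, origin at the centre of its underside
- clear_bottle: Clear bottle, 60 mm wide, 110 mm tall, bystander, origin at the centre of its underside
- flask: Conical glass flask, 72 mm wide, 96 mm tall, bystander, origin at the centre of its underside
- stopper: Black rubber stopper, 30 mm wide, 28 mm tall, bystander standing near the vise, origin at the centre of its underside
- spanner: Steel spanner, 150 mm long, lying on the bench, bystander, origin under its middle
Not all that is in view belongs to the job. What is shaped like the vise but brown or white is not meant.

How it is judged:
By the outcome, as a careful person would: the job done as asked, in the order asked, and still so for the second after the job is handed in, with the robot touching nothing.
It also fails if it takes over 69 s, if anything falls off the work surface, if the arm or the gripper's body presses on something with over 40 N, if the wrist force passes 120 N, or if a joint passes its speed limit or range.

## Robot

A 7-joint arm with a two-finger parallel gripper is mounted at the origin on the work surface. World frame = base frame: x ahead of the robot, y to its left, z up, the work surface at z = 0. Lengths are in m, angles in rad, forces in N, time in s.
With the tool pointing down it reaches from about 0.425 to 0.875 m from the base axis. Payload 4.7 kg.
Tool frame: the origin (TCP) lies between the finger pads; the fingertips stand tip_extent ahead of it and the grasp point (between the pads) lies 3 mm ahead of it (tip_extent is the distance from the TCP to the fingertips, in m); z points along the fingers, y is the line along which they close (so a half turn about z gives the same grasp; the last joint's range is limited). The gripper opens to 87 mm and grips with 3 to 60 N. Pads are 19 mm wide; open, the fingers measure 117 mm over their backs; the gripper's body (75 mm by 190 mm) begins 51 mm behind the grasp point.
Start: joints at [-1.127, 0.321, -0.07, 1.45, 0.023, 1.371, -0.057], TCP at [0.271, 0.591, 0.245] pointing down, gripper open.
Joint ranges: [-2.86, 2.86], [-0.3, 2.09], [-1.38, 1.24], [0.06, 2.45], [-1.56, 4.7], [0.09, 2.05], [-2.69, 2.69]. Speed limits (rad/s): [2.57, 2.57, 3.14, 3.14, 3.14, 3.14, 3.14].

## Interface

Orientations are given as a unit quaternion [w, x, y, z].
In Python, from workcell import observe, snapshot, camera_info, close_job, tip_extent gives the robot as it stands.
- The arm moves only by the shell command python3 -m crank 'ROWS'. ROWS is JSON, a list of rows, each an object with "slide": the shift along the tool's x, y, z in mm, a list of three; "rot": the turn, a rotation vector about the tool's x, y, z in rad, a list of three; "gripper": the closure, from 0 (fully open) to 1 (shut). In form: [{"slide": [x, y, z], "rot": [rx, ry, rz], "gripper": gripper}, ...]. A call has exactly 8 rows; each row shifts and turns the commanded pose from where the row before left it, along the tool's axes as they then stand; what a row does not reach is not made up. A row lasts 1/8 s, in which the tool goes at most 62.5 mm and 10.7 degrees, less where a joint would pass 70% of its speed; a pose out of reach is approached as far as the arm can. A call is refused whole if a number of a shift passes 62.5 or a number of a turn 0.188, either way. A call with a gripper value outside its range is refused whole. The fingers move at their own pace and stop on an object; the grip force is fixed at half the most. Time passes only in rows, so rows that do not move let the fingers close, or fill a call up. It gives the time, the measured TCP pose, the force, the opening and the grip force at its end, in the units of the state.
- observe(): the state, without advancing time (a new reading comes with each control period).
- snapshot(name): name is "scene" or "top"; returns the picture (384x512x3 uint8, blue, green, red); there is no depth.
- camera_info(name): a dict with "fx", "fy", "cx", "cy" (pixels), "cam_to_world" (4x4, takes a point from camera to world coordinates). Camera axes: x right, y down, z forward; pixel columns grow to the right and rows downward; lengths in m; the calibration is good to about 2 mm. A picture is of the moment at which its call begins. camera_info takes no time and is no camera call.
- close_job(): hands the job in; it is judged then, once.
The state is a dict: "time_s": time; "qpos": joint angles; "joint_velocities": joint speeds; "joint_torque": joint torques, N m; "tool_pos": TCP position; "eef_rot": TCP orientation; "ft_force": force on the tool from outside, world axes, zero at the start; "moment": the same for the moment, N m; "width": opening from 0.0 (shut) to 1.0 (fully open); "grip_force": force on a finger pad.
Only numpy, scipy, OpenCV 4.12 (cv2) and the standard library are available. Lean on these libraries where they do the work, as an engineer would, in place of code of your own. Each camera call takes 0.05 s, during which the arm holds its last target. There are 200 camera calls.

## Working session

There is one attempt and no reset: what is moved stays moved. The work goes in short steps, Python scripts to look and compute and a shell command to move; the robot and the scene stay as the last step left them, time stands still between calls to the robot, and variables do not carry over. Pictures are saved under pics/ and viewed, at most 10 in all, crops included, and the job is handed in when it is done.

```bash
mkdir -p pics; python3 - <<'E'
from workcell import *
import cv2,numpy as np
for n in("scene","top"):
    cv2.imwrite(f"pics/{n}0.png",cv2.resize(snapshot(n),(800,600),interpolation=cv2.INTER_CUBIC))
    c=camera_info(n);print(n,c["fx"],c["fy"],c["cx"],c["cy"],np.round(c["cam_to_world"],3).tolist())
s=observe();print(tip_extent,{k:np.round(v,3).tolist() for k,v in s.items()})
E
```

```text
scene 409.4318128516039 409.4318128516039 253.53341016809946 189.90602324730165 [[0.626, 0.407, -0.665, 1.187], [0.78, -0.321, 0.538, -0.589], [0.006, -0.855, -0.518, 0.686], [0.0, 0.0, 0.0, 1.0]]
top 400.92801290133275 400.92801290133275 254.3568975476872 188.7253895261948 [[-0.028, -0.987, 0.157, 0.325], [-1.0, 0.026, -0.014, -0.027], [0.01, -0.157, -0.988, 1.124], [0.0, 0.0, 0.0, 1.0]]
0.022 {'time_s': 0.1, 'qpos': [-1.127, 0.322, -0.07, 1.452, 0.023, 1.371, -0.057], 'joint_velocities': [0.0, 0.001, 0.0, -0.003, -0.001, -0.001, 0.0], 'joint_torque': [-0.0, -49.257, -0.406, -31.34, -0.064, 0.04, 0.0], 'tool_pos': [0.271, 0.59, 0.244], 'eef_rot': [-0.0, 0.213, 0.977, -0.001], 'ft_force': [0.378, 0.412, 0.017], 'moment': [0.013, 0.005, -0.053], 'grip_force': 0.0, 'width': 1.001}
```

View pics/scene0.png

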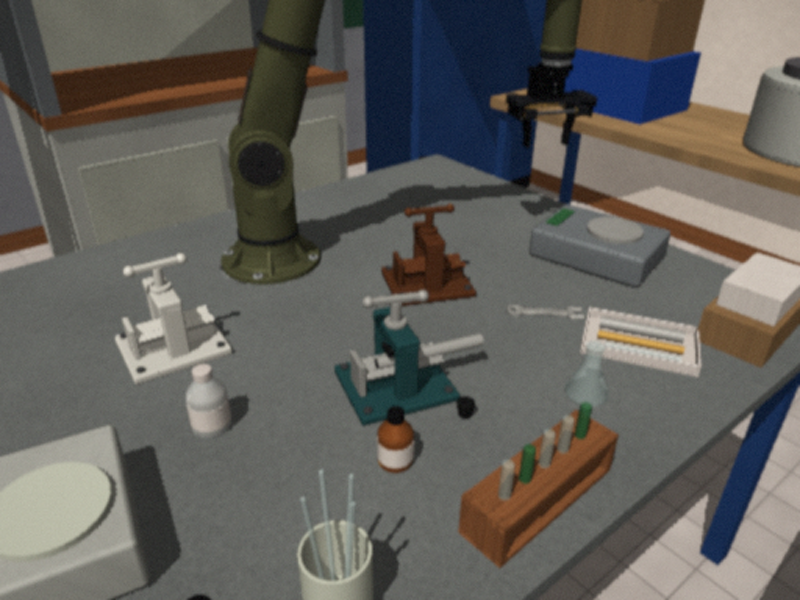

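View pics/top0.png

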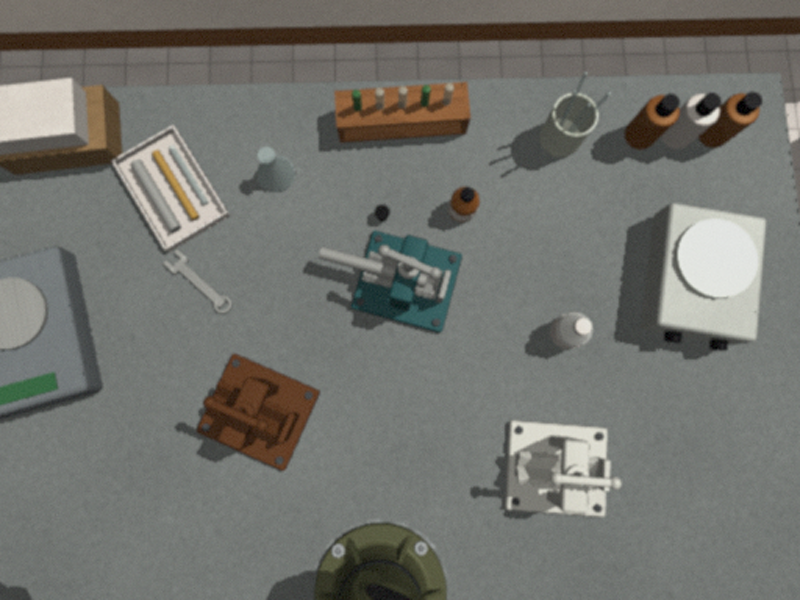

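The teal vise is at about (408,282) in the top view. Its tube points left, towards world +y, with the outer end near (322,256), and the stop is at right (445,285). The handle bar runs (385,251)-(440,271), with the stopper at (382,213) and the amber bottle at (464,203). I'll enlarge it for the exact points.

```bash
python3 - <<'E'
from workcell import *
import cv2
i=snapshot("top")[125:225,190:310]
cv2.imwrite("pics/topc.png",cv2.resize(i,(720,600),interpolation=cv2.INTER_CUBIC))
i=snapshot("scene")[175:275,205:325]
cv2.imwrite("pics/scenec.png",cv2.resize(i,(720,600),interpolation=cv2.INTER_CUBIC))
E
```

```text
(no output)
```

View pics/topc.png

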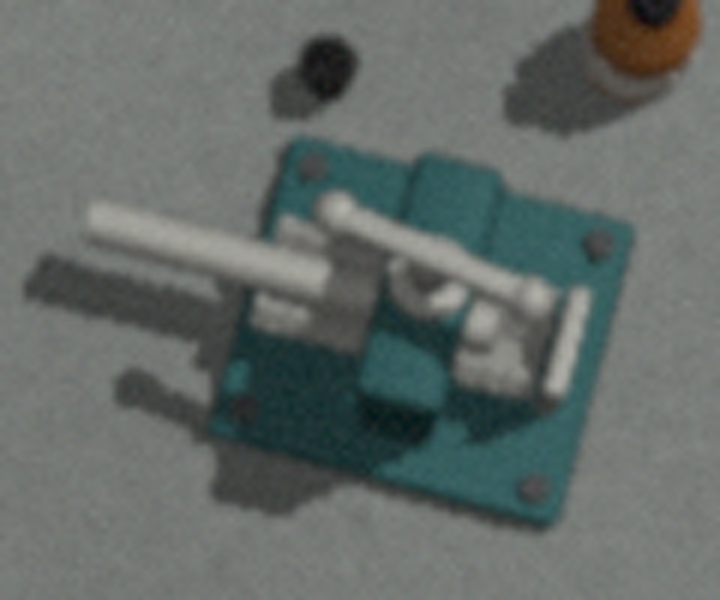

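View pics/scenec.png

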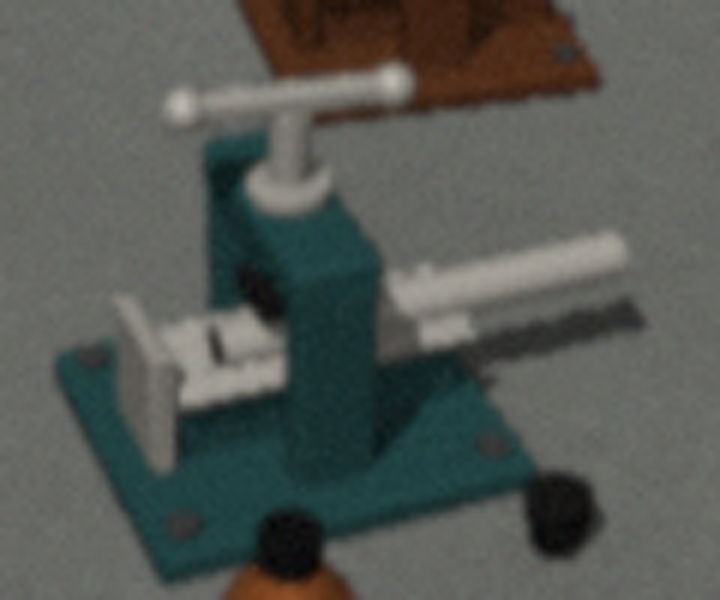

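In the top crop:
- Base corners are at (293,140), (632,222), (550,525) and (215,430).
- Handle balls are at (335,210) and (536,293).
- The tube's outer end is at (93,221), its near end at about (490,325), and the stop's top edge runs (580,290)-(555,395).

In the scene crop the balls are at (183,106) and (396,82), and the tube ends at (615,250) and (222,345).

```bash
cat >h.py <<'E'
from workcell import *
import numpy as np
def pix(n,u,v,z):
    c=camera_info(n);T=np.array(c["cam_to_world"])
    d=T[:3,:3]@[(u-c["cx"])/c["fx"],(v-c["cy"])/c["fy"],1]
    return T[:3,3]+d*(z-T[2,3])/d[2]
def crop(n,u,v,z,x0,y0,s=6): return pix(n,x0+(u+.5)/s-.5,y0+(v+.5)/s-.5,z)
t=lambda u,v,z:crop("top",u,v,z,190,125)
s=lambda u,v,z:crop("scene",u,v,z,205,175)
E
python3 - <<'E'
from h import *
np.set_printoptions(precision=4,suppress=True)
B=np.array([t(*p,.016) for p in((293,140),(632,222),(550,525),(215,430))])
print(B,B.mean(0),[np.linalg.norm(B[i]-B[(i+1)%4]) for i in range(4)])
e=(B[0]-B[1])+(B[3]-B[2]);print("yaw +y from base",np.degrees(np.arctan2(e[1],e[0])))
for f,ps in((t,((335,210),(536,293))),(s,((396,82),(183,106)))):
    a,b=[f(*p,.172) for p in ps];d=a-b;print("bar",a,b,(a+b)/2,np.linalg.norm(d),np.degrees(np.arctan2(d[1],d[0])))
print("tube +y",t(93,221,.06),s(615,250,.056),"  -y",t(490,325,.06),s(222,345,.056))
print("stop top",t(580,290,.076),t(555,395,.076))
print("stopper",t(328,68,.028),s(560,490,.028),"amber",t(655,0,.095))
o=observe();from scipy.spatial.transform import Rotation as R
print(R.from_quat(o["eef_rot"],scalar_first=True).as_matrix())
E
```

```text
[[ 0.6194 -0.0011  0.016 ]
 [ 0.5755 -0.1602  0.016 ]
 [ 0.4332 -0.1159  0.016 ]
 [ 0.4816  0.0381  0.016 ]] [ 0.5274 -0.0598  0.016 ] [np.float64(0.16499782819668737), np.float64(0.14908209876266962), np.float64(0.16149192463070142), np.float64(0.14325348691365636)]
yaw +y from base 73.57545778690715
bar [ 0.5483 -0.0211  0.172 ] [ 0.5119 -0.1014  0.172 ] [ 0.5301 -0.0612  0.172 ] 0.08809078368951018 65.61814410631528
bar [ 0.5471 -0.019   0.172 ] [ 0.5085 -0.098   0.172 ] [ 0.5278 -0.0585  0.172 ] 0.08796519650991289 64.00903276226771
tube +y [0.5723 0.0891 0.06  ] [0.574  0.0914 0.056 ]   -y [ 0.5198 -0.0889  0.06  ] [ 0.5207 -0.0891  0.056 ]
stop top [ 0.5316 -0.1285  0.076 ] [ 0.4848 -0.1155  0.076 ]
stopper [ 0.6507 -0.0186  0.028 ] [ 0.6542 -0.0179  0.028 ] amber [ 0.6585 -0.1653  0.095 ]
[[-0.9091  0.4167 -0.0004]
 [ 0.4167  0.9091 -0.0011]
 [-0.0001 -0.0011 -1.    ]]
```

```bash
python3 -m crank '[{"slide":[-48,-34,0],"rot":[0,0,0],"gripper":0},{"slide":[-48,-34,0],"rot":[0,0,0],"gripper":0},{"slide":[-48,-34,0],"rot":[0,0,0],"gripper":0},{"slide":[-48,-34,0],"rot":[0,0,0],"gripper":0},{"slide":[-48,-34,0],"rot":[0,0,0],"gripper":0},{"slide":[-48,-34,0],"rot":[0,0,0],"gripper":0},{"slide":[-48,-34,0],"rot":[0,0,0],"gripper":0},{"slide":[-48,-34,0],"rot":[0,0,0],"gripper":0}]'
python3 -m crank '[{"slide":[-50,-35,0],"rot":[0,0,0.0],"gripper":0},{"slide":[-50,-35,0],"rot":[0,0,0.0],"gripper":0},{"slide":[0,0,0],"rot":[0,0,0.18],"gripper":0},{"slide":[0,0,0],"rot":[0,0,0.18],"gripper":0},{"slide":[0,0,0],"rot":[0,0,0.18],"gripper":0},{"slide":[0,0,0],"rot":[0,0,0.18],"gripper":0},{"slide":[0,0,0],"rot":[0,0,0.18],"gripper":0},{"slide":[0,0,0],"rot":[0,0,0.18],"gripper":0}]'
cat >>h.py <<'E'
from scipy.spatial.transform import Rotation as R
def go(x,y,z,azy):
    "error to target in tool axes (mm) and turn about tool z (rad)"
    o=observe();M=R.from_quat(o["eef_rot"],scalar_first=True).as_matrix()
    a=np.arctan2(M[1,1],M[0,1]);d=(a-np.radians(azy)+np.pi)%(2*np.pi)-np.pi
    print("t",round(o["time_s"],2),"slide",np.round(M.T@(np.array([x,y,z])-o["tool_pos"])*1e3,1),"rz",round(d,3),"tilt",np.round(M[:2,2],3),"q7",round(o["qpos"][6],2),
     "F",np.round(o["ft_force"],2),"M",np.round(o["moment"],3),"w",round(o["width"],3),round(o["grip_force"],1))
E
python3 -c "
from h import *
go(.569,.076,.150,-16.4)"
```

```text
time_s: 1.2
tool_pos: [0.5073, 0.1819, 0.2447]
eef_rot: [0.0, 0.213, 0.977, 0.0]
ft_force: [0.8, 0.4, 0.9]
width: 1.0
grip_force: 0.0
time_s: 2.2
tool_pos: [0.5682, 0.0784, 0.2444]
eef_rot: [-0.0, 0.687, 0.726, -0.0]
ft_force: [0.1, -0.0, 0.2]
width: 1.003
grip_force: 0.0
t 2.2 slide [-2.4  0.7 94.4] rz 0.341 tilt [-0.  0.] q7 -0.07 F [ 0.13 -0.    0.24] M [-0.08   0.045 -0.033] w 1.003 0.0
```

```bash

python3 -m crank '[{"slide":[0,0,0],"rot":[0,0,0.17],"gripper":0},{"slide":[0,0,0],"rot":[0,0,0.17],"gripper":0},{"slide":[-2,0,30],"rot":[0,0,0],"gripper":0},{"slide":[0,0,40],"rot":[0,0,0],"gripper":0.3},{"slide":[0,0,40],"rot":[0,0,0],"gripper":0.3},{"slide":[0,0,15],"rot":[0,0,0],"gripper":0.3},{"slide":[0,0,0],"rot":[0,0,0],"gripper":0.3},{"slide":[0,0,0],"rot":[0,0,0],"gripper":0.3}]'
python3 - <<'E'
from h import *
import cv2
go(.569,.076,.059,-16.4)
a=snapshot("top")[110:210,170:290];b=snapshot("scene")[130:230,245:345]
cv2.imwrite("pics/p2.png",np.hstack([cv2.resize(a,(400,333),interpolation=cv2.INTER_CUBIC),cv2.resize(b,(333,333),interpolation=cv2.INTER_CUBIC)]))
E
```

```text
time_s: 3.2
tool_pos: [0.5691, 0.0766, 0.1213]
eef_rot: [0.001, 0.799, 0.602, 0.001]
ft_force: [0.2, 0.8, 0.7]
width: 0.701
grip_force: 0.0
t 3.2 slide [-0.7 -0.1 62.3] rz 0.007 tilt [0.003 0.001] q7 -0.35 F [0.16 0.83 0.66] M [-0.103  0.064  0.022] w 0.701 0.0
```

View pics/p2.png

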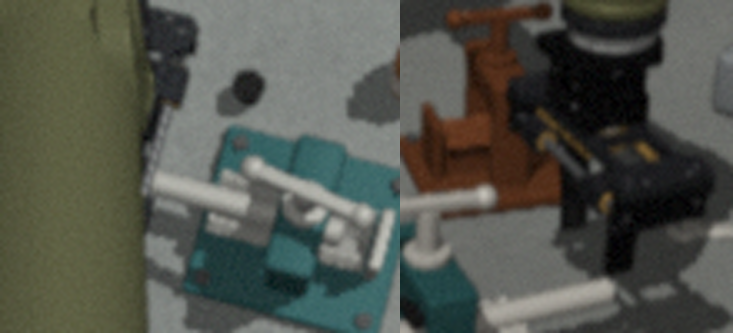

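The tube's outer end (613,288 in the right half) lies between the fingers, as intended. I'll descend and grip.

```bash

python3 -m crank '[{"slide":[0,0,20],"rot":[0,0,0],"gripper":0.3},{"slide":[0,0,22],"rot":[0,0,0],"gripper":0.3},{"slide":[0,0,20],"rot":[0,0,0],"gripper":0.3},{"slide":[0,0,0],"rot":[0,0,0],"gripper":0.5},{"slide":[0,0,0],"rot":[0,0,0],"gripper":0.7},{"slide":[0,0,0],"rot":[0,0,0],"gripper":1},{"slide":[0,0,0],"rot":[0,0,0],"gripper":1},{"slide":[0,0,0],"rot":[0,0,0],"gripper":1}]'
python3 -c "
from h import *
go(.569,.076,.059,-16.4)"
```

```text
time_s: 4.3
tool_pos: [0.5687, 0.0767, 0.0582]
eef_rot: [0.0, 0.798, 0.602, 0.001]
ft_force: [1.5, 1.4, -0.0]
width: 0.249
grip_force: 30.0
t 4.3 slide [-0.5  0.5 -0.8] rz 0.007 tilt [0.002 0.001] q7 -0.32 F [ 1.49  1.37 -0.  ] M [-0.031 -0.211  0.05 ] w 0.249 30.0
```

```bash

python3 -m crank '[{"slide":[-3,0,0],"rot":[0,0,0],"gripper":1},{"slide":[-3,0,0],"rot":[0,0,0],"gripper":1},{"slide":[-3,0,0],"rot":[0,0,0],"gripper":1},{"slide":[-3,0,0],"rot":[0,0,0],"gripper":1},{"slide":[-3,0,0],"rot":[0,0,0],"gripper":1},{"slide":[-3,0,0],"rot":[0,0,0],"gripper":1},{"slide":[0,0,0],"rot":[0,0,0],"gripper":1},{"slide":[0,0,0],"rot":[0,0,0],"gripper":1}]'
python3 -c "
from h import *
go(.569,.076,.059,-16.4)"
```

```text
time_s: 5.3
tool_pos: [0.5635, 0.0588, 0.0579]
eef_rot: [0.001, 0.799, 0.602, 0.0]
ft_force: [5.3, 0.9, 2.7]
width: 0.241
grip_force: 30.1
t 5.3 slide [18.1  0.6 -1.1] rz 0.007 tilt [ 0.001 -0.   ] q7 -0.29 F [5.3  0.87 2.72] M [ 0.15  -0.98   0.197] w 0.241 30.1
```

```bash

python3 -m crank '[{"slide":[-0.7,-0.2,0],"rot":[0,0,0],"gripper":1},{"slide":[-0.7,-0.2,0],"rot":[0,0,0],"gripper":1},{"slide":[-0.7,-0.2,0],"rot":[0,0,0],"gripper":1},{"slide":[-0.7,0,0],"rot":[0,0,0],"gripper":1},{"slide":[-0.7,0,0],"rot":[0,0,0],"gripper":1},{"slide":[-0.7,0,0],"rot":[0,0,0],"gripper":1},{"slide":[0,0,0],"rot":[0,0,0],"gripper":1},{"slide":[0,0,0],"rot":[0,0,0],"gripper":1}]'
python3 -c "
from h import *
go(.569,.076,.059,-16.4)"
```

```text
time_s: 6.3
tool_pos: [0.5624, 0.0561, 0.0583]
eef_rot: [0.0, 0.798, 0.602, 0.001]
ft_force: [6.3, 2.6, 3.2]
width: 0.242
grip_force: 30.1
t 6.3 slide [21.   0.8 -0.7] rz 0.008 tilt [0.003 0.001] q7 -0.29 F [6.31 2.62 3.23] M [ 0.493 -1.229  0.178] w 0.242 30.1
```

```bash

python3 -m crank '[{"slide":[-0.7,0,0],"rot":[0,0,0],"gripper":1},{"slide":[-0.7,0,0],"rot":[0,0,0],"gripper":1},{"slide":[-0.7,0,0],"rot":[0,0,0],"gripper":1},{"slide":[0,0,0],"rot":[0,0,0],"gripper":1},{"slide":[0,0,0],"rot":[0,0,0],"gripper":1},{"slide":[0,0,0],"rot":[0,0,0],"gripper":1},{"slide":[0,0,0],"rot":[0,0,0],"gripper":1},{"slide":[0,0,0],"rot":[0,0,0],"gripper":1}]'
python3 -c "
from h import *
go(.569,.076,.059,-16.4)"
```

```text
time_s: 7.3
tool_pos: [0.5619, 0.0541, 0.0583]
eef_rot: [0.0, 0.798, 0.602, 0.002]
ft_force: [6.4, 3.0, 3.7]
width: 0.243
grip_force: 30.1
t 7.3 slide [23.   0.9 -0.6] rz 0.008 tilt [0.003 0.001] q7 -0.28 F [6.39 3.01 3.66] M [ 0.525 -1.192  0.191] w 0.243 30.1
```

```bash

python3 -m crank '[{"slide":[-0.7,0,0],"rot":[0,0,0],"gripper":1},{"slide":[-0.7,0,0],"rot":[0,0,0],"gripper":1},{"slide":[-0.7,0,0],"rot":[0,0,0],"gripper":1},{"slide":[0,0,0],"rot":[0,0,0],"gripper":1},{"slide":[0,0,0],"rot":[0,0,0],"gripper":1},{"slide":[0,0,0],"rot":[0,0,0],"gripper":1},{"slide":[0,0,0],"rot":[0,0,0],"gripper":1},{"slide":[0,0,0],"rot":[0,0,0],"gripper":1}]'
python3 -c "
from h import *
go(.569,.076,.059,-16.4)"
```

```text
time_s: 8.3
tool_pos: [0.5613, 0.0522, 0.0583]
eef_rot: [0.0, 0.798, 0.602, 0.002]
ft_force: [6.2, 3.4, 3.4]
width: 0.244
grip_force: 30.1
t 8.3 slide [25.   0.8 -0.6] rz 0.008 tilt [0.003 0.001] q7 -0.28 F [6.18 3.35 3.42] M [ 0.539 -1.112  0.119] w 0.244 30.1
```

```bash

python3 -m crank '[{"slide":[-0.7,0,0],"rot":[0,0,0],"gripper":1},{"slide":[-0.7,0,0],"rot":[0,0,0],"gripper":1},{"slide":[-0.7,0,0],"rot":[0,0,0],"gripper":1},{"slide":[0,0,0],"rot":[0,0,0],"gripper":1},{"slide":[0,0,0],"rot":[0,0,0],"gripper":1},{"slide":[0,0,0],"rot":[0,0,0],"gripper":1},{"slide":[0,0,0],"rot":[0,0,0],"gripper":1},{"slide":[0,0,0],"rot":[0,0,0],"gripper":1}]'
python3 -c "
from h import *
go(.569,.076,.059,-16.4)"
```

```text
time_s: 9.3
tool_pos: [0.5609, 0.0506, 0.0584]
eef_rot: [0.0, 0.798, 0.602, 0.002]
ft_force: [6.7, 3.7, 2.7]
width: 0.243
grip_force: 30.1
t 9.3 slide [26.7  0.8 -0.5] rz 0.008 tilt [0.003 0.002] q7 -0.28 F [6.66 3.69 2.7 ] M [ 0.741 -1.222  0.174] w 0.243 30.1
```

```bash

python3 -m crank '[{"slide":[-0.7,0,0],"rot":[0,0,0],"gripper":1},{"slide":[-0.7,0,0],"rot":[0,0,0],"gripper":1},{"slide":[0,0,0],"rot":[0,0,0],"gripper":1},{"slide":[0,0,0],"rot":[0,0,0],"gripper":1},{"slide":[0,0,0],"rot":[0,0,0],"gripper":1},{"slide":[0,0,0],"rot":[0,0,0],"gripper":1},{"slide":[0,0,0],"rot":[0,0,0],"gripper":1},{"slide":[0,0,0],"rot":[0,0,0],"gripper":1}]'
python3 - <<'E'
from h import *
import cv2
go(.569,.076,.059,-16.4)
b=snapshot("scene")[195:255,215:295]
cv2.imwrite("pics/p3.png",cv2.resize(b,(640,480),interpolation=cv2.INTER_CUBIC))
E
```

```text
time_s: 10.3
tool_pos: [0.5609, 0.0505, 0.0585]
eef_rot: [0.0, 0.798, 0.603, 0.003]
ft_force: [6.9, 6.1, 2.0]
width: 0.245
grip_force: 30.0
t 10.3 slide [26.8  0.8 -0.4] rz 0.009 tilt [0.004 0.003] q7 -0.27 F [6.85 6.1  1.98] M [ 1.223 -1.417  0.145] w 0.245 30.0
```

View pics/p3.png

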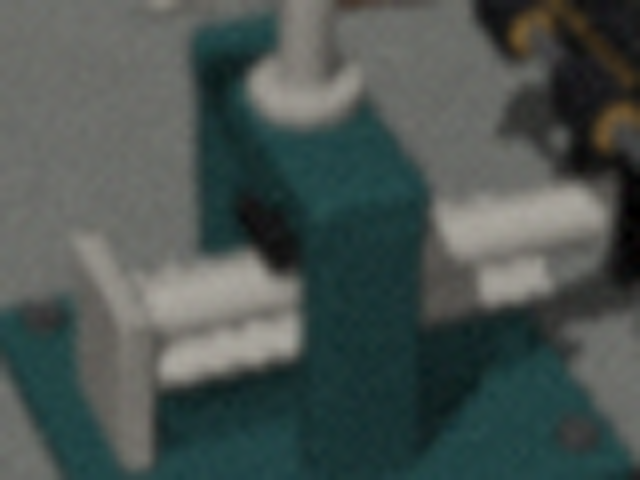

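The tube's end now meets the stop plate at (145,300). A 1.4 mm command moved the tool only 0.1 mm and the axial force rose to about 8 N, so the tube is home. I'll release and lift.

```bash

python3 -m crank '[{"slide":[0,0,0],"rot":[0,0,0],"gripper":0.6},{"slide":[0,0,0],"rot":[0,0,0],"gripper":0.5},{"slide":[0,0,0],"rot":[0,0,0],"gripper":0.5},{"slide":[0,0,-20],"rot":[0,0,0],"gripper":0.5},{"slide":[0,0,-40],"rot":[0,0,0],"gripper":0.5},{"slide":[0,0,-50],"rot":[0,0,0],"gripper":0.5},{"slide":[0,0,-50],"rot":[0,0,0],"gripper":0.5},{"slide":[0,0,-20],"rot":[0,0,0],"gripper":0.5}]'
python3 - <<'E'
from h import *
import cv2
go(.5290,-.060,.190,-25)
b=snapshot("scene")[175:255,210:310]
cv2.imwrite("pics/p4.png",cv2.resize(b,(800,640)[:2] if 0 else (750,600),interpolation=cv2.INTER_CUBIC))
E
```

```text
time_s: 11.35
tool_pos: [0.5595, 0.0472, 0.2405]
eef_rot: [0.001, 0.799, 0.602, 0.001]
ft_force: [-0.0, 0.6, -0.3]
width: 0.5
grip_force: 0.0
t 11.35 slide [-111.5    0.2   50.3] rz 0.156 tilt [0.003 0.001] q7 -0.35 F [-0.04  0.55 -0.27] M [-0.063  0.079 -0.007] w 0.5 0.0
```

View pics/p4.png

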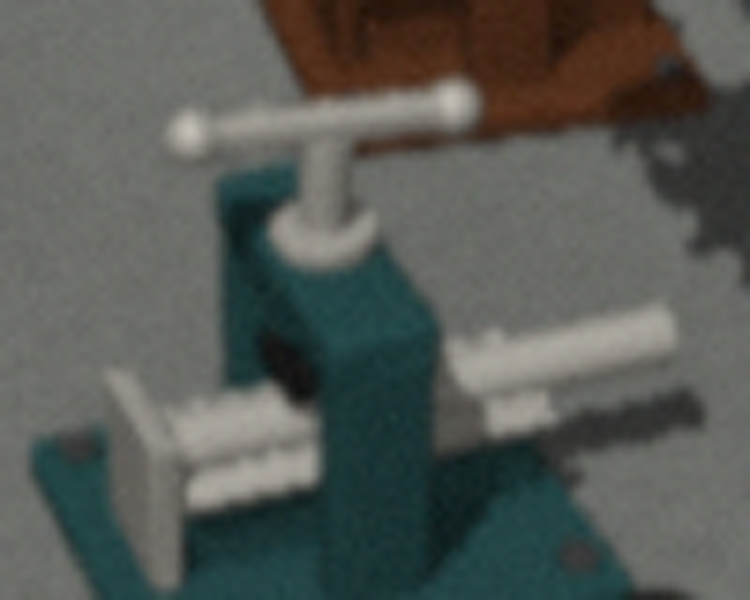

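The tube still sits against the stop at (175,430). The handle is unchanged, with balls at (188,132) and (458,105). I'll move onto the handle.

```bash

python3 -m crank '[{"slide":[-36,0,0],"rot":[0,0,0],"gripper":0.5},{"slide":[-40,0,0],"rot":[0,0,0],"gripper":0.5},{"slide":[-35.5,0,0],"rot":[0,0,0],"gripper":0.5},{"slide":[0,0,0],"rot":[0,0,0.157],"gripper":0.5},{"slide":[0,0,0],"rot":[0,0,0],"gripper":0.5},{"slide":[0,0,15],"rot":[0,0,0],"gripper":0.5},{"slide":[0,0,0],"rot":[0,0,0],"gripper":0.5},{"slide":[0,0,0],"rot":[0,0,0],"gripper":0.5}]'
python3 -c "
from h import *
go(.529,-.060,.190,-25.2)"
```

```text
time_s: 12.4
tool_pos: [0.5281, -0.059, 0.2221]
eef_rot: [-0.0, 0.843, 0.538, -0.0]
ft_force: [0.6, 0.0, 0.5]
width: 0.496
grip_force: 0.0
t 12.4 slide [-0.5  1.2 32.1] rz 0.005 tilt [-0.001 -0.   ] q7 -0.33 F [0.55 0.02 0.54] M [-0.084  0.114 -0.025] w 0.496 0.0
```

```bash

python3 -m crank '[{"slide":[0,1,16],"rot":[0,0,0],"gripper":0.5},{"slide":[0,0,16],"rot":[0,0,0],"gripper":0.5},{"slide":[0,0,0],"rot":[0,0,0],"gripper":0.6},{"slide":[0,0,0],"rot":[0,0,0],"gripper":0.8},{"slide":[0,0,0],"rot":[0,0,0],"gripper":1},{"slide":[0,0,0],"rot":[0,0,0],"gripper":1},{"slide":[0,0,0],"rot":[0,0,0],"gripper":1},{"slide":[0,0,0],"rot":[0,0,0],"gripper":1}]'
python3 -c "
from h import *
go(.529,-.060,.190,-25.2)"
```

```text
time_s: 13.4
tool_pos: [0.5294, -0.0597, 0.191]
eef_rot: [0.0, 0.843, 0.537, 0.0]
ft_force: [-0.7, 0.4, 2.8]
width: 0.129
grip_force: 30.0
t 13.4 slide [-0.4 -0.2  1. ] rz 0.004 tilt [0.001 0.   ] q7 -0.32 F [-0.66  0.43  2.79] M [ 0.013  0.245 -0.102] w 0.129 30.0
```

```bash

python3 -m crank '[{"slide":[0,0,0],"rot":[0,0,0.1],"gripper":1},{"slide":[0,0,0],"rot":[0,0,0.1],"gripper":1},{"slide":[0,0,0],"rot":[0,0,0.1],"gripper":1},{"slide":[0,0,0],"rot":[0,0,0.1],"gripper":1},{"slide":[0,0,0],"rot":[0,0,0.1],"gripper":1},{"slide":[0,0,0],"rot":[0,0,0.1],"gripper":1},{"slide":[0,0,0],"rot":[0,0,0],"gripper":1},{"slide":[0,0,0],"rot":[0,0,0],"gripper":1}]'
python3 -c "
from h import *
go(.529,-.060,.190,-25.2)"
```

```text
time_s: 14.4
tool_pos: [0.5296, -0.06, 0.191]
eef_rot: [0.0, 0.964, 0.265, 0.001]
ft_force: [0.2, -0.4, 3.8]
width: 0.135
grip_force: 30.0
t 14.4 slide [-0.5 -0.3  1. ] rz -0.595 tilt [ 0.001 -0.   ] q7 -0.91 F [ 0.22 -0.42  3.76] M [-0.195  0.102 -0.164] w 0.135 30.0
```

```bash

python3 -m crank '[{"slide":[0,0,0],"rot":[0,0,0.03],"gripper":1},{"slide":[0,0,0],"rot":[0,0,0.03],"gripper":1},{"slide":[0,0,0],"rot":[0,0,0.03],"gripper":1},{"slide":[0,0,0],"rot":[0,0,0.03],"gripper":1},{"slide":[0,0,0],"rot":[0,0,0.03],"gripper":1},{"slide":[0,0,0],"rot":[0,0,0.03],"gripper":1},{"slide":[0,0,0],"rot":[0,0,0.03],"gripper":1},{"slide":[0,0,0],"rot":[0,0,0.03],"gripper":1}]'
python3 -c "
from h import *
go(.529,-.060,.190,-25.2)"
```

```text
time_s: 15.4
tool_pos: [0.5297, -0.0601, 0.191]
eef_rot: [0.0, 0.989, 0.146, 0.001]
ft_force: [0.2, -0.8, 4.7]
width: 0.133
grip_force: 30.0
t 15.4 slide [-0.6 -0.3  1. ] rz -0.838 tilt [ 0.001 -0.   ] q7 -1.15 F [ 0.2  -0.85  4.74] M [-0.465  0.045  0.189] w 0.133 30.0
```

```bash

python3 -m crank '[{"slide":[0,0,0],"rot":[0,0,0.02],"gripper":1},{"slide":[0,0,0],"rot":[0,0,0.02],"gripper":1},{"slide":[0,0,0],"rot":[0,0,0.02],"gripper":1},{"slide":[0,0,0],"rot":[0,0,0.02],"gripper":1},{"slide":[0,0,0],"rot":[0,0,0.02],"gripper":1},{"slide":[0,0,0],"rot":[0,0,0.02],"gripper":1},{"slide":[0,0,0],"rot":[0,0,0.02],"gripper":1},{"slide":[0,0,0],"rot":[0,0,0.02],"gripper":1}]'
python3 -c "
from h import *
go(.529,-.060,.190,-25.2)"
```

```text
time_s: 16.4
tool_pos: [0.5297, -0.0602, 0.191]
eef_rot: [0.0, 0.998, 0.067, 0.001]
ft_force: [0.4, -1.2, 4.6]
width: 0.131
grip_force: 30.0
t 16.4 slide [-0.6 -0.3  1. ] rz -0.998 tilt [ 0.001 -0.   ] q7 -1.31 F [ 0.4  -1.21  4.58] M [-0.365 -0.04   0.141] w 0.131 30.0
```

```bash

python3 -m crank '[{"slide":[0,0,0],"rot":[0,0,0.02],"gripper":1},{"slide":[0,0,0],"rot":[0,0,0.02],"gripper":1},{"slide":[0,0,0],"rot":[0,0,0.02],"gripper":1},{"slide":[0,0,0],"rot":[0,0,0.02],"gripper":1},{"slide":[0,0,0],"rot":[0,0,0],"gripper":1},{"slide":[0,0,0],"rot":[0,0,0],"gripper":1},{"slide":[0,0,0],"rot":[0,0,0.0],"gripper":1},{"slide":[0,0,0],"rot":[0,0,0.02],"gripper":1}]'
python3 -c "
from h import *
go(.529,-.060,.190,-25.2)"
```

```text
time_s: 17.4
tool_pos: [0.5297, -0.0603, 0.191]
eef_rot: [0.0, 1.0, 0.017, 0.001]
ft_force: [-0.1, -2.0, 5.3]
width: 0.131
grip_force: 30.0
t 17.4 slide [-0.7 -0.3  1. ] rz -1.098 tilt [ 0.001 -0.001] q7 -1.41 F [-0.06 -2.04  5.35] M [-0.42   0.019  0.128] w 0.131 30.0
```

```bash

python3 -m crank '[{"slide":[0,0,0],"rot":[0,0,0.02],"gripper":1},{"slide":[0,0,0],"rot":[0,0,0.02],"gripper":1},{"slide":[0,0,0],"rot":[0,0,0.02],"gripper":1},{"slide":[0,0,0],"rot":[0,0,0.02],"gripper":1},{"slide":[0,0,0],"rot":[0,0,0.02],"gripper":1},{"slide":[0,0,0],"rot":[0,0,0.02],"gripper":1},{"slide":[0,0,0],"rot":[0,0,0.02],"gripper":1},{"slide":[0,0,0],"rot":[0,0,0.02],"gripper":1}]'
python3 -c "
from h import *
go(.529,-.060,.190,-25.2)"
```

```text
time_s: 18.4
tool_pos: [0.5297, -0.0603, 0.191]
eef_rot: [0.0, 0.998, -0.063, 0.001]
ft_force: [0.9, -1.0, 5.7]
width: 0.131
grip_force: 30.0
t 18.4 slide [-0.7 -0.3  1. ] rz -1.258 tilt [ 0.001 -0.001] q7 -1.57 F [ 0.87 -0.95  5.7 ] M [-0.475  0.001  0.11 ] w 0.131 30.0
```

```bash

python3 -m crank '[{"slide":[0,0,0],"rot":[0,0,0.02],"gripper":1},{"slide":[0,0,0],"rot":[0,0,0.02],"gripper":1},{"slide":[0,0,0],"rot":[0,0,0.02],"gripper":1},{"slide":[0,0,0],"rot":[0,0,0.02],"gripper":1},{"slide":[0,0,0],"rot":[0,0,0.02],"gripper":1},{"slide":[0,0,0],"rot":[0,0,0.02],"gripper":1},{"slide":[0,0,0],"rot":[0,0,0.02],"gripper":1},{"slide":[0,0,0],"rot":[0,0,0.02],"gripper":1}]'
python3 -c "
from h import *
go(.529,-.060,.190,-25.2)"
```

```text
time_s: 19.4
tool_pos: [0.5296, -0.0604, 0.191]
eef_rot: [0.0, 0.99, -0.143, 0.001]
ft_force: [0.6, -1.9, 4.8]
width: 0.134
grip_force: 30.1
t 19.4 slide [-0.7 -0.2  1. ] rz -1.418 tilt [ 0.001 -0.001] q7 -1.72 F [ 0.58 -1.91  4.78] M [-0.474  0.015  0.237] w 0.134 30.1
```

```bash

python3 -m crank '[{"slide":[0,0,0],"rot":[0,0,0.01],"gripper":1},{"slide":[0,0,0],"rot":[0,0,0.01],"gripper":1},{"slide":[0,0,0],"rot":[0,0,0.01],"gripper":1},{"slide":[0,0,0],"rot":[0,0,0.01],"gripper":1},{"slide":[0,0,0],"rot":[0,0,0.01],"gripper":1},{"slide":[0,0,0],"rot":[0,0,0.01],"gripper":1},{"slide":[0,0,0],"rot":[0,0,0.01],"gripper":1},{"slide":[0,0,0],"rot":[0,0,0.01],"gripper":1}]'
python3 -c "
from h import *
go(.529,-.060,.190,-25.2)"
```

```text
time_s: 20.4
tool_pos: [0.5296, -0.0605, 0.191]
eef_rot: [0.0, 0.983, -0.182, 0.001]
ft_force: [1.1, -1.6, 5.3]
width: 0.133
grip_force: 30.1
t 20.4 slide [-0.8 -0.2  1. ] rz -1.497 tilt [ 0.001 -0.001] q7 -1.8 F [ 1.13 -1.56  5.28] M [-0.482  0.021  0.306] w 0.133 30.1
```

Resistance has been rising at about the stated rate, so the shoe is on the tube. I'll turn it a little further.

```bash

python3 -m crank '[{"slide":[0,0,0],"rot":[0,0,0],"gripper":1},{"slide":[0,0,0],"rot":[0,0,0],"gripper":1},{"slide":[0,0,0],"rot":[0,0,0],"gripper":1},{"slide":[0,0,0],"rot":[0,0,0.01],"gripper":1},{"slide":[0,0,0],"rot":[0,0,0.01],"gripper":1},{"slide":[0,0,0],"rot":[0,0,0.01],"gripper":1},{"slide":[0,0,0],"rot":[0,0,0.01],"gripper":1},{"slide":[0,0,0],"rot":[0,0,0.01],"gripper":1}]'
python3 -c "
from h import *
go(.529,-.060,.190,-25.2)"
```

```text
time_s: 21.4
tool_pos: [0.5296, -0.0605, 0.191]
eef_rot: [0.0, 0.978, -0.207, 0.001]
ft_force: [0.6, -2.7, 4.1]
width: 0.129
grip_force: 30.2
t 21.4 slide [-0.8 -0.2  1. ] rz -1.547 tilt [ 0.001 -0.001] q7 -1.85 F [ 0.57 -2.71  4.06] M [-0.472  0.04   0.299] w 0.129 30.2
```

```bash

python3 -m crank '[{"slide":[0,0,0],"rot":[0,0,0],"gripper":1},{"slide":[0,0,0],"rot":[0,0,0],"gripper":1},{"slide":[0,0,0],"rot":[0,0,0],"gripper":1},{"slide":[0,0,0],"rot":[0,0,0],"gripper":1},{"slide":[0,0,0],"rot":[0,0,0],"gripper":1},{"slide":[0,0,0],"rot":[0,0,0],"gripper":1},{"slide":[0,0,0],"rot":[0,0,0.005],"gripper":1},{"slide":[0,0,0],"rot":[0,0,0.01],"gripper":1}]'
python3 -c "
from h import *
go(.529,-.060,.190,-25.2)"
```

```text
time_s: 22.4
tool_pos: [0.5296, -0.0605, 0.191]
eef_rot: [0.0, 0.977, -0.214, 0.001]
ft_force: [0.9, -2.1, 5.9]
width: 0.131
grip_force: 30.2
t 22.4 slide [-0.8 -0.2  1. ] rz -1.562 tilt [ 0.001 -0.001] q7 -1.87 F [ 0.86 -2.07  5.92] M [-0.448  0.027  0.291] w 0.131 30.2
```

```bash

python3 -m crank '[{"slide":[0,0,0],"rot":[0,0,0],"gripper":0.8},{"slide":[0,0,0],"rot":[0,0,0],"gripper":0.6},{"slide":[0,0,0],"rot":[0,0,0],"gripper":0.5},{"slide":[0,0,-10],"rot":[0,0,0],"gripper":0.5},{"slide":[0,0,-30],"rot":[0,0,0],"gripper":0.5},{"slide":[0,0,-40],"rot":[0,0,0],"gripper":0.5},{"slide":[0,0,-30],"rot":[0,0,0],"gripper":0.5},{"slide":[0,0,0],"rot":[0,0,0],"gripper":0.5}]'
python3 - <<'E'
from h import *
import cv2
go(.529,-.060,.190,-25.2)
cv2.imwrite("pics/p5.png",cv2.resize(snapshot("scene")[170:290,200:360],(800,600),interpolation=cv2.INTER_CUBIC))
E
```

```text
time_s: 23.4
tool_pos: [0.5305, -0.0602, 0.3035]
eef_rot: [-0.001, 0.977, -0.214, 0.002]
ft_force: [1.0, 0.1, -0.0]
width: 0.501
grip_force: 0.0
t 23.4 slide [ -1.9   0.8 113.5] rz -1.562 tilt [0.005 0.001] q7 -1.91 F [ 0.98  0.15 -0.01] M [-0.022  0.184  0.008] w 0.501 0.0
```

View pics/p5.png

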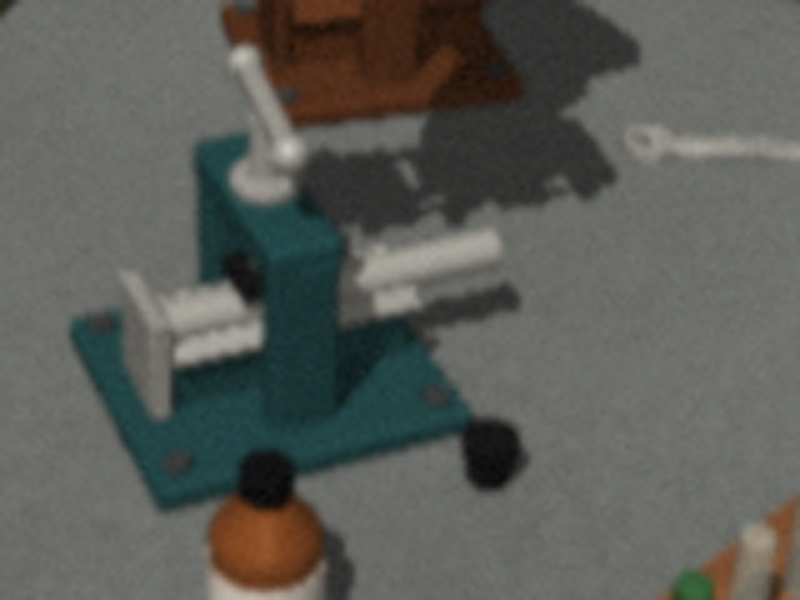

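The tube sits at the stop (165,315), the shoe at (240,275) is down on it, and the handle has turned (balls at (243,57) and (290,150)). The bystanders are where they were, and the gripper is clear.

```bash
python3 -c "
from workcell import *
print(close_job())"
```

```text
the job is handed in; nothing more can be done
None
```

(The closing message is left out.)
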